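Fit the soft cover to the bare jaw of the bench vice

ROBOT

A 6-joint arm with a two-finger parallel gripper is mounted at the origin on a cart in front of the work surface, level with it; the furniture and walls round the work are solid. World frame = base frame: x ahead of the robot, y to its left, z up, the work surface at z = 0. Lengths are in m, angles in rad, forces in N, time in s.
With the tool pointing down it reaches from about 0.375 to 0.975 m from the base axis. Payload 3.8 kg.
Tool frame: the origin (TCP) lies on the centre line of the jaws, within the pads' length; the fingertips stand tips_ahead ahead of it and the grasp point (between the pads) lies 2 mm behind it (tips_ahead is the distance from the TCP to the fingertips, in m); z points along the fingers, y is the line along which they close (so a half turn about z gives the same grasp; the last joint's range is limited). The gripper opens to 85 mm and grips with 20 to 120 N. Pads are 22 mm wide; open, the fingers measure 114 mm over their backs; the gripper's body (76 mm by 85 mm) begins 54 mm behind the grasp point. The pads swing forward as they close: fully open they stand 13 mm farther back than shut.
Start: joints at [1.272, 0.264, 1.604, -0, 1.274, -0.037], TCP at [0.175, 0.652, 0.248] pointing down, gripper open.
Joint ranges: [-2.63, 2.63], [-0.94, 2.18], [0.31, 2.57], [-1.31, 4.45], [0, 2.66], [-2.55, 2.55]. Speed limits (rad/s): [2.57, 2.57, 3.14, 3.14, 3.14, 3.14].

INTERFACE

Orientations are given as a rotation vector (axis times angle).
In Python, from workcell import sense, capture, camera_params, sign_off, tips_ahead gives the robot as it stands.
- The arm moves only by the tool play_rows, never from a script. Its argument "moves" is text: rows parted by semicolons, each of 5 numbers parted by spaces: the finger opening in mm, from 0 to 85.4, then the shift along the world's x, y, z in units of 0.03 m (1.0 is 0.03 m), then the turn about the world's z in units of 6 degrees (1.0 is 6 degrees). In form: gripper dx dy dz turn; .... A call has 1 to 12 rows; each row shifts and turns the commanded pose from where the row before left it; what a row does not reach is not made up. A row lasts 1/10 s, in which the tool goes at most 50 mm and 8.59 degrees, less where a joint would pass 70% of its speed; a pose out of reach is approached as far as the arm can. A call with a number of a shift or a turn outside -1 to 1 is refused whole. A call with a gripper value outside its range is refused whole. The fingers move at their own pace and stop on an object; "squeeze" is the grip in N (left out, the last holds). Time passes only in rows, so rows that do not move let the fingers close. It gives the time, the measured TCP pose, the force, the opening and the grip force at its end, in the units of the state.
- sense(): the state, without advancing time (a new reading comes with each control period).
- capture(name): name is "scene" or "top" or "wrist"; returns the picture (384x512x3 uint8, red, green, blue); there is no depth.
- camera_params(name): a dict with "intrinsics" (3x3 intrinsics, pixels), "T" (4x4, takes a point from camera to world coordinates). Camera axes: x right, y down, z forward; pixel columns grow to the right and rows downward; lengths in m; the calibration is good to about 2 mm. A picture is of the moment at which its call begins: read the wrist's pose just before it. camera_params takes no time and is no camera call; for the wrist camera it gives the pose at the moment of the call.
- sign_off(): hands the job in; it is judged then, once.
The state is a dict: "time_s": time; "qpos": joint angles; "dq": joint speeds; "joint_torque": joint torques, N m; "position": TCP position; "tool_rot": TCP orientation; "force": force on the tool from outside, world axes, zero at the start; "torque": the same for the moment, N m; "opening": opening from 0.0 (shut) to 1.0 (fully open); "grasp_force": force on a finger pad.
Only numpy, scipy, OpenCV 4.12 (cv2) and the standard library are available. Lean on these libraries where they do the work, as an engineer would, in place of code of your own. Each camera call takes 0.05 s, during which the arm holds its last target. There are 200 camera calls.

TASK

The rear jaw of the blue bench vice in front of you is bare: slide the aluminium jaw cover straight up out of its slot in the wooden block and lower it - do not drop it - over the rear jaw, long flap hanging in the gap between the jaws, until it sits fully down, square, and level with the ends of the jaw. Let go of it, then push the front jaw shut (it slides freely, the quick release is set) until it nips the cover's flap so that the cover cannot come off. Leave the orange cover and everything else as they stand.

Things in the scene. Friction and masses are not known exactly. Their poses are not given: they have to be found in the camera images.
- alu_cover: Loose aluminium jaw cover: rigid upturned U of 3 mm sheet, 100 mm long (y), 36 mm across (x), 30 mm clear inside, 0.1 kg. Origin: centre of the web's underside, which rests on the jaw (web top 3 mm higher). At -x a flap reaches 55 mm below the origin; at +x a lip: 14 mm straight, then flared out 4 mm, to 23 mm. Stands in a slot, leaning up to 5 degrees. Grip across x, at most 14 mm deep.
- flap_edge (a point): Middle of the lower edge of the aluminium cover's long flap, 55 mm below and 16.5 mm to -x of the cover's origin.
- orange_cover: A cover of the same shape and size, in orange plastic, in the other slot of the block. Must stay there.
- rack: Wooden block, 176 (x) x 128 (y) x 50 mm high, fixed, with two saw slots along y, 5 mm wide, 30 mm deep, at x = -59 and +26 mm. The covers' flaps stand in them, so the covers' origins are at x = -42.5 and +42.5 mm, z = 75 mm. Which cover is in which slot varies. Origin: centre of its underside.
- vice: Blue cast bench vice, fixed. Origin: on the bench below the middle of the rear (fixed) jaw's working face; x points to the back, y along the jaws. Rear jaw: upright bar 100 mm long (y), 24 mm thick (x 0 to 24 mm), top at z = 150 mm. Behind it nothing is higher than 115 mm; in the gap before it the slide bar's top is at 85 mm.
- jaw_top (a point): Middle of the top of the rear jaw (12 mm behind its working face), 150 mm above the bench; axes as the vice's.
- front_jaw (a joint): Opening (m) between the bare working face of the rear jaw and the aluminium cover fixed on the front jaw. The front jaw slides along the vice's x; 0 = touching the bare rear jaw, about 0.003 = nipping a cover's flap, 0.085 = fully open. Moves at about 6 N, stays where it is left.
- jaw_front (a point): On the front jaw's front side, middle, z = 120 mm, 30 mm from the gap: push here or just above, towards the vice's +x. Flat, 100 mm wide, from z = 128 to 150 mm (lip of its own cover); 3 mm farther back below. Jaw top 153 mm. Below z = 92 mm screw and tommy bar stand out 60 mm; the bar's raised end, 55 mm off at +y, reaches 105 mm.
- tee_fitting: Rusty pipe tee, 53 x 80 x 32 mm, lying on the bench; bystander. Origin: centre of its underside.
- bolt_a: Steel hex bolt standing on its rusty head, 25 mm across, 69 mm high; bystander. Origin: centre of its underside.
Not all that is in view belongs to the job. Leave any purple or red look-alike of the alu_cover alone.

How it is judged:
By the outcome, as a careful person would: the job done as asked, in the order asked, and still so for the second after the job is handed in, with the robot touching nothing.
It also fails if it takes over 54 s, if anything falls off the work surface, if the arm or the gripper's body presses on something with over 40 N, if the wrist force passes 120 N, or if a joint passes its speed limit or range.

## Working session

There is one attempt and no reset: what is moved stays moved. The work goes in short steps, Python scripts to look and compute and a tool call to move; the robot and the scene stay as the last step left them, time stands still between calls to the robot, and variables do not carry over. Pictures are saved under pics/ and viewed, at most 10 in all, crops included, and the job is handed in when it is done.

Besides the shell and the picture viewer there is one more tool, called after "Emit:" in YAML: its name, and indented under it one key for each argument. play_rows: Moves the arm, as the interface text tells. Its arguments: {"type":"object","properties":{"moves":{"type":"string"},"squeeze":{"type":"number"}},"required":["moves"]}

```bash
mkdir -p pics; python3 - <<'E'
from workcell import *
import cv2,numpy as np
s=sense();print(s);print(tips_ahead)
for n in("scene","top"):
    im=capture(n);cv2.imwrite(f"pics/{n}0.png",cv2.resize(im[:,:,::-1],(800,600),interpolation=cv2.INTER_CUBIC)); np.save(f"{n}0.npy",im)
    p=camera_params(n);print(n,p["intrinsics"],p["T"])
E
```

```text
{'time_s': 0.0, 'qpos': array([ 1.27209815e+00,  2.64738030e-01,  1.60540585e+00,  1.94627303e-05,
        1.27368948e+00, -3.68936292e-02]), 'dq': array([ 0.00029093,  0.00092335, -0.00018727, -0.00022369,  0.00061333,
       -0.00143722]), 'joint_torque': array([ 1.20581917e-03, -5.15128040e+01, -3.67320764e+01,  1.10673059e-04,
        1.31482515e-02,  5.43026744e-06]), 'position': array([0.17449028, 0.65132696, 0.24695497]), 'tool_rot': array([-0.41002558, -3.11432256,  0.00346496]), 'force': array([-0.84218038, -0.56972302,  0.80234981]), 'torque': array([-0.05447706, -0.03192033,  0.0019161 ]), 'grasp_force': 0.0, 'opening': 1.0030700179166894}
0.017
scene [[424.5260782    0.         250.77372429]
 [  0.         424.5260782  191.28093492]
 [  0.           0.           1.        ]] [[ 0.73913167 -0.47601131  0.47654758  0.11062127]
 [-0.67349182 -0.51215974  0.53301142 -0.4173137 ]
 [-0.00965098 -0.71491652 -0.69914321  0.70905573]
 [ 0.          0.          0.          1.        ]]
top [[353.18363611   0.         253.50448914]
 [  0.         353.18363611 190.38227284]
 [  0.           0.           1.        ]] [[ 0.02193663 -0.99003062  0.13913356  0.42261947]
 [-0.99958242 -0.02433751 -0.01557794  0.05852478]
 [ 0.0188088  -0.13873373 -0.99015109  1.03328646]
 [ 0.          0.          0.          1.        ]]
```

View pics/scene0.png

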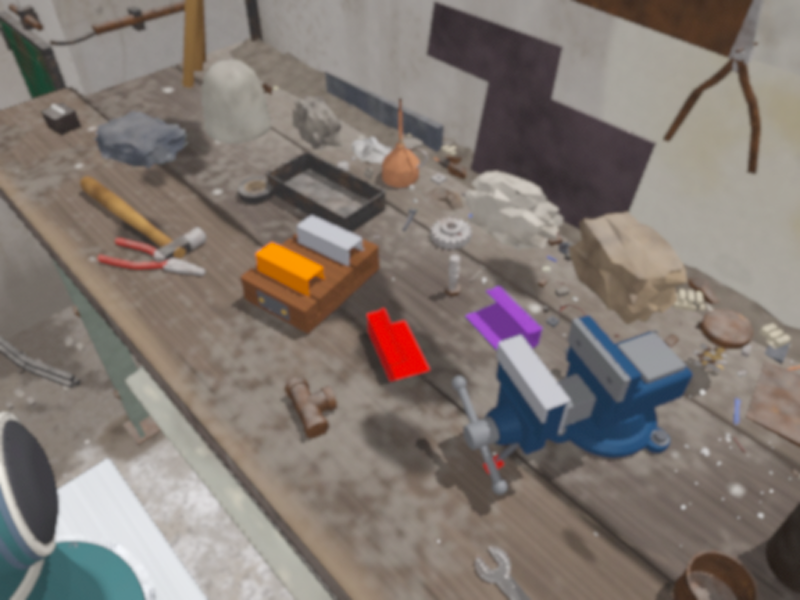

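View pics/top0.png

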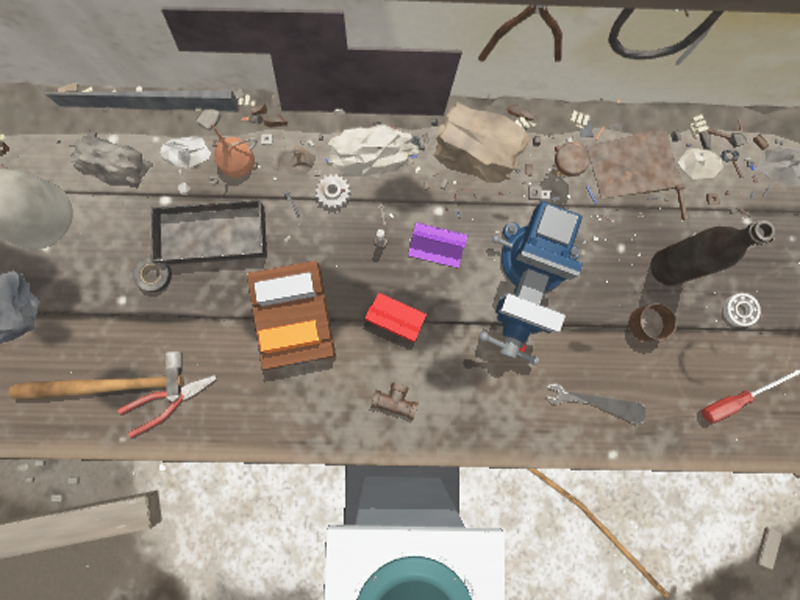

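```bash
cat > h.py <<'E'
import numpy as np,cv2
from workcell import *
def ray(p,uv,z):
    """pixel -> world point on plane z"""
    uv=np.atleast_2d(uv).astype(float);K=p["intrinsics"];T=p["T"]
    d=np.c_[uv,np.ones(len(uv))]@np.linalg.inv(K).T@T[:3,:3].T
    return T[:3,3]+d*((z-T[2,3])/d[:,2])[:,None]
def proj(p,X):
    T=np.linalg.inv(p["T"]);c=np.atleast_2d(X)@T[:3,:3].T+T[:3,3];q=c@p["intrinsics"].T
    return q[:,:2]/q[:,2:]
def rects(im,p,mask,z,amin=60):
    for c in cv2.findContours(mask.astype(np.uint8),cv2.RETR_EXTERNAL,cv2.CHAIN_APPROX_NONE)[0]:
        a=cv2.contourArea(c)
        if a<amin: continue
        b=cv2.boxPoints(cv2.minAreaRect(c));w=ray(p,b,z)[:,:2];e=np.diff(w,axis=0)[:2];L=np.hypot(*e.T)
        l=e[L.argmax()];print("area",a,"px",b.mean(0).round(1),"ctr",w.mean(0).round(4),"size",L.round(4),"longdir deg",np.degrees(np.arctan2(l[1],l[0])).round(1))
E
python3 - <<'E'
from h import *
t=np.load("top0.npy");s=np.load("scene0.npy");p=camera_params("top")
hsv=cv2.cvtColor(t,cv2.COLOR_RGB2HSV)
roi=np.zeros(t.shape[:2],bool);roi[110:245,150:390]=1
w=(hsv[...,2]>185)&(hsv[...,1]<50)&roi
print("white z=.078");rects(t,p,w,.078)
print("white z=.153");rects(t,p,w,.153)
o=(hsv[...,0]>10)&(hsv[...,0]<22)&(hsv[...,1]>200)&(hsv[...,2]>180)&roi
print("orange");rects(t,p,o,.078)
c=lambda im,x,y,w,h:cv2.resize(im[y:y+h,x:x+w],(400,300),interpolation=cv2.INTER_CUBIC)
m=np.vstack([np.hstack([c(t,150,160,80,60),c(t,300,120,100,75)]),np.hstack([c(s,150,130,100,75),c(s,285,190,168,126)])])
cv2.imwrite("pics/m.png",m[:,:,::-1])
E
```

```text
white z=.078
area 411.5 px [341.6 198.3] ctr [ 0.541 -0.198] size [0.0396 0.1078] longdir deg -109.5
area 415.5 px [181.  183.3] ctr [0.5714 0.2416] size [0.0994 0.035 ] longdir deg -77.7
area 168.5 px [354.2 141.9] ctr [ 0.701  -0.2355] size [0.0526 0.0433] longdir deg -18.6
area 287.0 px [212.5 121.5] ctr [0.749  0.1626] size [0.0581 0.0562] longdir deg -30.4
white z=.153
area 411.5 px [341.6 198.3] ctr [ 0.5317 -0.1779] size [0.0364 0.0993] longdir deg -109.5
area 415.5 px [181.  183.3] ctr [0.5598 0.2273] size [0.0916 0.0323] longdir deg -77.7
area 168.5 px [354.2 141.9] ctr [ 0.6791 -0.2124] size [0.0485 0.0399] longdir deg -18.6
area 287.0 px [212.5 121.5] ctr [0.7234 0.1545] size [0.0535 0.0518] longdir deg -30.4
orange
```

View pics/m.png

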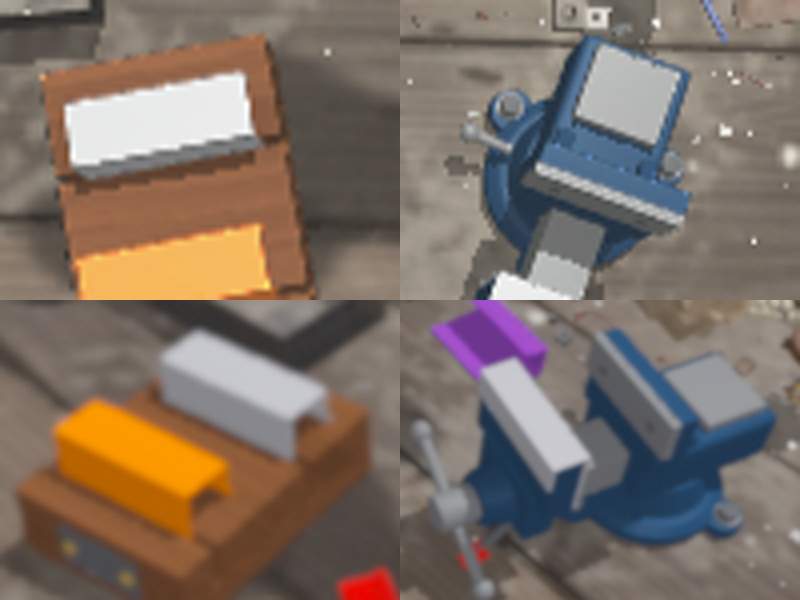

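Emit:
play_rows:
  moves: "85 0.5 -0.5 0 -0.5;85 0.9 -0.9 0 -0.8;85 0.9 -0.9 0 -0.8;85 0.9 -0.9 0 -0.8;85 0.9 -0.9 0 -0.8;85 0.9 -0.9 0 -0.8;85 0.9 -0.9 0 -0.8;85 0.9 -0.9 0 -0.8;85 0.9 -0.9 0 -0.8;85 0.9 -0.9 0 -0.8;85 0.9 -0.9 0 -0.8;85 0.9 -0.9 0 -0.8"

```text
time_s: 1.3
position: [0.4875, 0.3375, 0.248]
tool_rot: [1.827, 2.556, -0.001]
force: [0.6, 0.3, -0.2]
opening: 0.997
grasp_force: 0.0
```

Emit:
play_rows:
  moves: "85 0.9 -0.9 0 -0.8;85 0.9 -0.9 0 -0.4;85 0.5 -1 0 0;85 0 -0.3 0 0;85 0 0 0 0;85 0 0 0 0"

```text
time_s: 1.9
position: [0.555, 0.247, 0.2481]
tool_rot: [-1.978, -2.44, 0.0]
force: [-0.2, 0.5, -1.4]
opening: 0.999
grasp_force: 0.0
```

```bash
python3 - <<'E'
from h import *
s=sense();print(s["position"],s["tool_rot"],s["time_s"],s["force"])
p=camera_params("wrist");im=capture("wrist");np.save("w1.npy",im);print(p)
cv2.imwrite("pics/w1.png",cv2.resize(im[:,:,::-1],(800,600)))
E
```

```text
[0.55501556 0.24704889 0.24808537] [-1.97762008e+00 -2.43997714e+00  2.46827673e-04] 1.9 [-0.15258299  0.50575765 -1.3778897 ]
{'intrinsics': array([[274.71370397,   0.        , 258.04829073],
       [  0.        , 274.71370397, 193.71934634],
       [  0.        ,   0.        ,   1.        ]]), 'T': array([[ 0.97841534,  0.19966869,  0.05325254,  0.54150907],
       [ 0.2066397 , -0.94301403, -0.26081523,  0.3120869 ],
       [-0.00185874,  0.26618971, -0.96391887,  0.37327115],
       [ 0.        ,  0.        ,  0.        ,  1.        ]])}
```

View pics/w1.png

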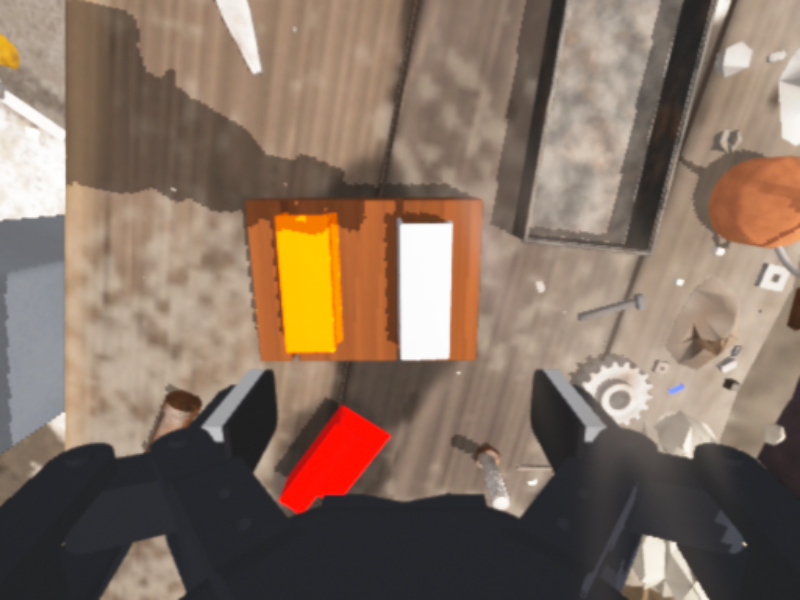

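```bash
python3 - <<'E'
from h import *
im=np.load("w1.npy");p=camera_params("wrist")
h=cv2.cvtColor(im,cv2.COLOR_RGB2HSV)
roi=np.zeros(h.shape[:2],bool);roi[135:235,245:300]=1
r=180
print(im[r,248:296].astype(int).sum(1)//3)
for th in(200,225,240):
    w=(h[...,2]>th)&(h[...,1]<40)&roi; rects(im,p,w,.078)
roi[:]=0;roi[120:235,150:320]=1
k=(((h[...,0]<14)&(h[...,1]>110)&(h[...,2]>60))|((h[...,2]>200)&(h[...,1]<40))|((h[...,0]>12)&(h[...,0]<25)&(h[...,1]>200)))&roi
k=cv2.morphologyEx(k.astype(np.uint8),cv2.MORPH_OPEN,np.ones((5,5)));print("rack");rects(im,p,k,.05)
E
```

```text
[ 71  66  66  67  67  68 101 144 219 249 252 252 252 252 252 252 252 252
 252 252 252 252 252 253 253 253 253 253 253 253 253 253 253 253 253 253
 253 253 253 252 234 140 114 112 112 112 113 115]
area 2689.5 px [272.5 186.5] ctr [0.5722 0.2421] size [0.035  0.0994] longdir deg -76.3
area 2632.5 px [272.5 186. ] ctr [0.5721 0.2427] size [0.035  0.0982] longdir deg -76.3
area 2567.0 px [272.5 186.5] ctr [0.5722 0.2422] size [0.0329 0.0971] longdir deg -76.3
rack
area 14472.0 px [232.5 178.5] ctr [0.526 0.234] size [0.1727 0.1295] longdir deg 12.0
```

```bash
python3 - <<'E'
from h import *
im=np.load("w1.npy").astype(int);p=camera_params("wrist")
a=np.radians(12);ux=np.array([np.cos(a),np.sin(a)])
f=lambda c,r,z:((ray(p,[c,r],z)[0,:2]-[.526,.234])@ux*1e3).round(1)
for r in (160,190,215):
    print(r,"L",[(c,*im[r,c]) for c in range(158,172)][::1])
    print(r,"M",[(c,*im[r,c]) for c in range(248,260)],[(c,*im[r,c]) for c in range(285,293)]);print(r,"R",[(c,*im[r,c]) for c in range(300,312)])
    print({c:f(c,r,.05) for c in(160,163,166,169,248,250,252,254,256,304,306,308)},{c:f(c,r,.078) for c in(254,255,256,257,287,288,289,290)})
E
```

```text
160 L [(158, np.int64(113), np.int64(97), np.int64(83)), (159, np.int64(130), np.int64(93), np.int64(70)), (160, np.int64(174), np.int64(101), np.int64(60)), (161, np.int64(197), np.int64(111), np.int64(61)), (162, np.int64(198), np.int64(111), np.int64(60)), (163, np.int64(197), np.int64(109), np.int64(59)), (164, np.int64(193), np.int64(109), np.int64(57)), (165, np.int64(190), np.int64(106), np.int64(55)), (166, np.int64(187), np.int64(104), np.int64(56)), (167, np.int64(184), np.int64(102), np.int64(55)), (168, np.int64(185), np.int64(102), np.int64(55)), (169, np.int64(184), np.int64(103), np.int64(55)), (170, np.int64(183), np.int64(103), np.int64(55)), (171, np.int64(181), np.int64(102), np.int64(52))]
160 M [(248, np.int64(109), np.int64(62), np.int64(35)), (249, np.int64(110), np.int64(62), np.int64(36)), (250, np.int64(110), np.int64(62), np.int64(35)), (251, np.int64(108), np.int64(60), np.int64(33)), (252, np.int64(106), np.int64(60), np.int64(35)), (253, np.int64(103), np.int64(67), np.int64(50)), (254, np.int64(118), np.int64(103), np.int64(100)), (255, np.int64(150), n
[... 6733 characters left out ...]
nt64(154), np.int64(136)), (308, np.int64(172), np.int64(154), np.int64(137)), (309, np.int64(175), np.int64(155), np.int64(137)), (310, np.int64(175), np.int64(156), np.int64(137)), (311, np.int64(176), np.int64(155), np.int64(137))]
{160: np.float64(-91.6), 163: np.float64(-87.9), 166: np.float64(-84.1), 169: np.float64(-80.4), 248: np.float64(18.3), 250: np.float64(20.8), 252: np.float64(23.3), 254: np.float64(25.8), 256: np.float64(28.3), 304: np.float64(88.1), 306: np.float64(90.6), 308: np.float64(93.1)} {254: np.float64(26.2), 255: np.float64(27.4), 256: np.float64(28.5), 257: np.float64(29.7), 287: np.float64(63.8), 288: np.float64(65.0), 289: np.float64(66.1), 290: np.float64(67.3)}
```

Emit:
play_rows:
  moves: "60 0.51 -0.17 0 0;60 0 0 -0.8 0;60 0 0 -1 0;60 0 0 -1 0;60 0 0 -1 0;60 0 0 -0.7 0;60 0 0 -0.5 0;60 0 0 -0.47 0;60 0 0 0 0;60 0 0 0 0"
  squeeze: 40

```text
time_s: 2.95
position: [0.5715, 0.2422, 0.0846]
tool_rot: [1.976, 2.441, 0.001]
force: [1.2, -0.1, 1.0]
opening: 0.706
grasp_force: 0.0
```

```bash
python3 - <<'E'
from h import *
import workcell
print(sense()["position"],workcell.tips_ahead)
im=capture("wrist");s=capture("scene");np.save("w2.npy",im)
c=lambda im,x,y,w,h:cv2.resize(im[y:y+h,x:x+w],(400,300),interpolation=cv2.INTER_CUBIC)
cv2.imwrite("pics/w2.png",np.hstack([c(im,0,0,512,384),c(s,140,100,120,90)])[:,:,::-1])
E
```

```text
[0.57150374 0.24222827 0.08461173] 0.017
```

View pics/w2.png

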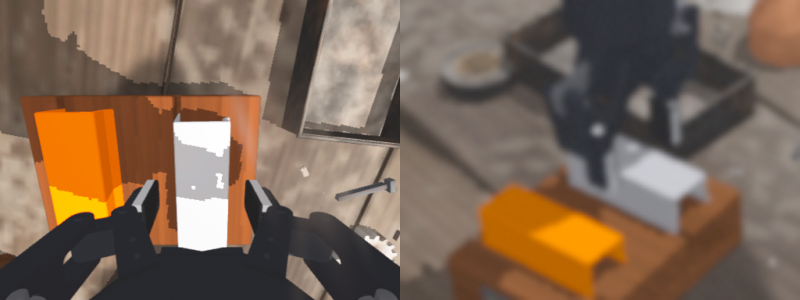

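Emit:
play_rows:
  moves: "45 -0.03 0 0 0;40 0 0 0 0;30 0 0 0 0;25 0 0 0 0;25 0 0 0 0;25 0 0 0 0;25 0 0 0 0"
  squeeze: 40

```text
time_s: 3.75
position: [0.5709, 0.2422, 0.0854]
tool_rot: [1.976, 2.441, 0.002]
force: [-0.5, -0.1, 6.9]
opening: 0.408
grasp_force: 40.5
```

Emit:
play_rows:
  moves: "25 0 0 0.15 0;25 0 0 0.3 0;25 0 0 0.5 0;25 0 0 0.5 0;25 0 0 0.7 0;25 0 0 1 0;25 0 0 1 0;25 0 0 1 0;25 0 0 0.7 0;25 0 0 0.3 0;25 0 0 0 0;25 0 0 0 0"
  squeeze: 60

```text
time_s: 4.95
position: [0.5692, 0.2416, 0.2678]
tool_rot: [-1.976, -2.441, 0.003]
force: [-0.2, 0.0, -0.4]
opening: 0.399
grasp_force: 60.7
```

```bash
python3 - <<'E'
from h import *
s=sense();print(s["position"],s["force"],s["opening"]);p=camera_params("wrist");np.savez("pw3.npz",**p)
im=capture("wrist");t=capture("top");sc=capture("scene");np.save("w3.npy",im);np.save("t3.npy",t);np.save("s3.npy",sc)
c=lambda im,x,y,w,h:cv2.resize(im[y:y+h,x:x+w],(400,300),interpolation=cv2.INTER_CUBIC)
cv2.imwrite("pics/w3.png",np.vstack([np.hstack([c(im,0,0,512,384),c(sc,150,70,120,90)]),np.hstack([c(t,330,130,60,45),c(sc,340,190,110,82)])])[:,:,::-1])
E
```

```text
[0.56924435 0.24163387 0.26783073] [-0.21477764  0.02953144 -0.38739997] 0.3992433118069107
```

View pics/w3.png

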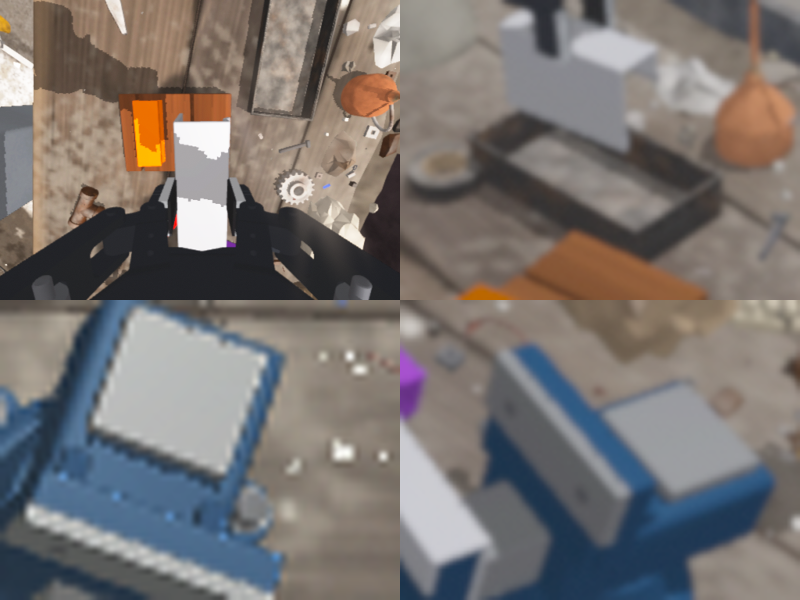

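```bash
python3 - <<'E'
from h import *
P=camera_params("top");S=camera_params("scene")
# scene crop in w3: (340,190,110x82) scale 3.64, offset (400,300)
sc=lambda x,y:((x-400)/3.636+340,(y-300)/3.659+190)
for n,p,q in(("top",P,[(331.2,165.5),(370.5,177.5),(372.5,167.5),(337,156.7)]),("scene",S,[sc(490,352),sc(612,512),sc(655,488),sc(535,345)])):
    w=ray(p,q,.15)[:,:2];print(n,w.round(4).tolist(),w.mean(0).round(4))
    for i in range(4): d=w[(i+1)%4]-w[i];print(np.hypot(*d).round(4),np.degrees(np.arctan2(d[1],d[0])).round(1))
E
```

```text
top [[0.616, -0.153], [0.5873, -0.2535], [0.6135, -0.2593], [0.6395, -0.1682]] [ 0.6141 -0.2085]
0.1046 -105.9
0.0268 -12.5
0.0948 74.1
0.028 147.1
scene [[0.621, -0.1572], [0.58, -0.2557], [0.6062, -0.2612], [0.6414, -0.1696]] [ 0.6122 -0.211 ]
0.1067 -112.6
0.0268 -11.8
0.0982 69.0
0.0239 148.8
```

Emit:
play_rows:
  moves: "25 0.02 -0.4 0 -0.2;25 0.02 -0.8 0 -0.3;25 0.02 -1 0 -0.3;25 0.02 -1 0 -0.3;25 0.02 -1 0 -0.3;25 0.02 -1 0 -0.3;25 0.02 -1 0 -0.3;25 0.02 -1 0 -0.3;25 0.02 -1 0 -0.3;25 0.02 -1 0 -0.3;25 0.02 -1 0 -0.3;25 0.02 -1 0 -0.3"

```text
time_s: 6.3
position: [0.5765, -0.0961, 0.2679]
tool_rot: [-2.391, -2.037, 0.002]
force: [1.1, 0.8, -0.3]
opening: 0.401
grasp_force: 60.7
```

Emit:
play_rows:
  moves: "25 0.02 -1 0 -0.3;25 0.02 -1 0 -0.3;25 0.02 -1 0 -0.3;25 0.02 -1 0 -0.3;25 0.02 -1 0 -0.25;25 0.02 -1 0 -0.3;25 0.02 -0.6 0 0;25 0.02 -0.25 0 0;25 0 0 0 0;25 0 0 0 0;25 0 0 0 0"

```text
time_s: 7.4
position: [0.5822, -0.2983, 0.2687]
tool_rot: [-2.564, -1.815, -0.0]
force: [-0.0, 0.3, -0.4]
opening: 0.396
grasp_force: 60.7
```

```bash
python3 - <<'E'
from h import *
s=sense();print(s["position"],s["tool_rot"],s["force"],s["time_s"]);p=camera_params("wrist");np.savez("pw4.npz",**p)
im=capture("wrist");np.save("w4.npy",im);print(p["T"].round(4).tolist())
cv2.imwrite("pics/w4.png",cv2.resize(im[:288,64:448,::-1],(800,600),interpolation=cv2.INTER_CUBIC))
E
```

```text
[ 0.5821937  -0.29830511  0.26866929] [-2.56383870e+00 -1.81456982e+00 -2.95647321e-04] [-0.01926244  0.25616232 -0.43554675] 7.4
[[0.943, -0.3204, -0.0903, 0.6051], [-0.3329, -0.9089, -0.2512, -0.2357], [-0.0016, 0.2669, -0.9637, 0.3938], [0.0, 0.0, 0.0, 1.0]]
```

View pics/w4.png

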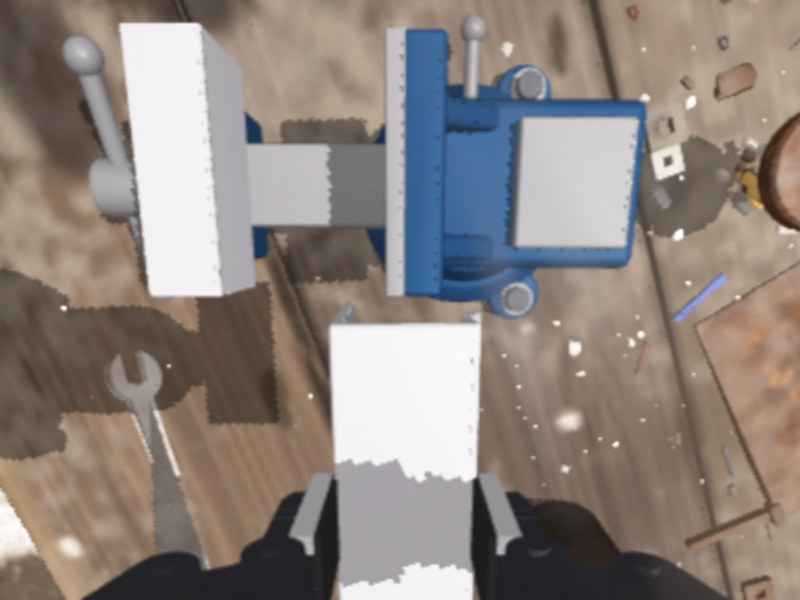

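```bash
python3 - <<'E'
from h import *
p=dict(np.load("pw4.npz"));im=np.load("w4.npy").astype(float);g=im.mean(2);b=im[...,2]-im[...,0]
X=lambda c:c/800*384+64; Y=lambda r:r/600*288
def edge(img,r,c0,c1,axis=0):
    """subpixel strongest gradient between c0..c1 along row r (axis0) or column r"""
    l=(img[r,c0:c1] if axis==0 else img[c0:c1,r]);d=np.abs(np.diff(l));i=d.argmax();s=slice(max(i-1,0),i+2)
    return c0+.5+(np.arange(len(d))[s]@d[s])/d[s].sum()
def fit(img,rs,c0,c1,axis,z):
    e=[edge(img,r,c0,c1,axis) for r in rs];uv=np.c_[e,rs] if axis==0 else np.c_[rs,e]
    return ray(p,uv,z)[:,:2]
a=np.radians(-19.5);u=np.array([np.cos(a),np.sin(a)]);v=np.array([-u[1],u[0]]);O=sense()["position"][:2]
def rep(n,w,ax):
    w=w-O;c=np.c_[w@u,w@v]*1e3;m=np.median(c[:,ax]);k=abs(c[:,ax]-m)<2.5
    f=np.polyfit(c[k,1-ax],c[k,ax],1);print(n,"med",m.round(1),"fit@mid",np.polyval(f,c[:,1-ax].mean()).round(1),"slope deg",np.degrees(np.arctan(f[0])).round(2),k.sum())
R=range(22,135,4)
rep("plate front",fit(g,R,244,254,0,.15),0)
rep("jaw back",fit(b,range(20,48,2),270,284,0,.15),0)
C=range(262,274,2)
rep("jaw +y blue",fit(b,C,8,20,1,.15),1); rep("jaw -y blue",fit(b,C,136,150,1,.15),1)
C=range(251,257)
rep("plate +y",fit(g,C,8,20,1,.15),1); rep("plate -y",fit(g,C,136,150,1,.15),1)
zt=.2613
rep("cov L",fit(g,range(160,215,4),216,232,0,zt),0);rep("cov R",fit(g,range(160,215,4),284,300,0,zt),0)
rep("cov +y",fit(g,range(232,286,4),148,164,1,zt),1)
rep("front cov L",fit(g,R,118,142,0,.153),0);
E
```

```text
plate front med -7.2 fit@mid -7.2 slope deg 0.65 29
jaw back med 16.1 fit@mid 16.1 slope deg -0.42 14
jaw +y blue med 144.8 fit@mid 144.8 slope deg 0.13 6
jaw -y blue med 46.5 fit@mid 46.3 slope deg -3.9 6
plate +y med 145.4 fit@mid 145.3 slope deg -5.91 6
plate -y med 46.5 fit@mid 46.5 slope deg 2.0 6
cov L med -17.3 fit@mid -17.3 slope deg -0.37 14
cov R med 18.0 fit@mid 18.0 slope deg -0.22 14
cov +y med 49.4 fit@mid 49.3 slope deg 0.84 14
front cov L med -105.7 fit@mid -105.7 slope deg 0.41 29
```

Emit:
play_rows:
  moves: "25 0.2 0.5 0 -0.1;25 0.4 0.9 0 0;25 0.4 0.9 0 0;25 0.217 0.5 0 0;25 0 0.177 0 0;25 0 0 -0.4 0;25 0 0 -0.5 0;25 0 0 -0.3 0;25 0 0 0 0;25 0 0 0 0"

```text
time_s: 8.45
position: [0.6179, -0.2109, 0.2316]
tool_rot: [-2.575, -1.798, 0.002]
force: [0.1, 0.5, -0.8]
opening: 0.4
grasp_force: 60.7
```

```bash
python3 - <<'E'
from h import *
s=sense();print(s["position"],s["tool_rot"],s["force"],s["time_s"]);p=camera_params("wrist");np.savez("pw5.npz",**p)
im=capture("wrist");np.save("w5.npy",im);sc=capture("scene");np.save("s5.npy",sc)
c=lambda im,x,y,w,h:cv2.resize(im[y:y+h,x:x+w],(400,300),interpolation=cv2.INTER_CUBIC)
cv2.imwrite("pics/w5.png",np.hstack([c(im,128,40,256,192),c(sc,320,150,128,96)])[:,:,::-1])
E
```

```text
[ 0.61794444 -0.21089125  0.23162028] [-2.57480964e+00 -1.79755041e+00  1.68771556e-03] [ 0.06261589  0.48129257 -0.838177  ] 8.45
```

View pics/w5.png

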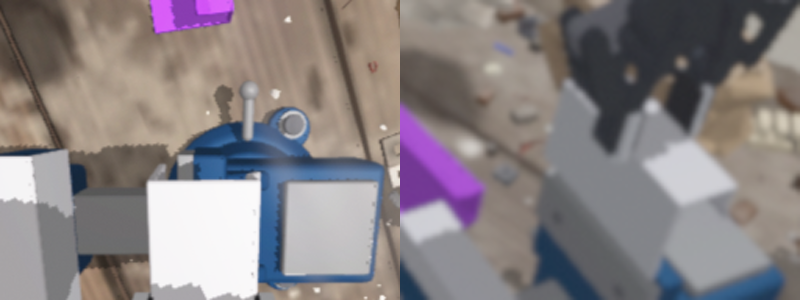

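```bash
python3 - <<'E'
from h import *
p=dict(np.load("pw5.npz"));im=np.load("w5.npy").astype(float);g=im.mean(2);b=im[...,2]-im[...,0];O=sense()["position"][:2]
a=np.radians(-19.9);u=np.array([np.cos(a),np.sin(a)]);v=np.array([-u[1],u[0]])
def q(n,c,r,z): w=ray(p,[c,r],z)[0,:2]-O;print(n,(w@u*1e3).round(1),(w@v*1e3).round(1))
def e(l,o): d=np.abs(np.diff(l));i=d.argmax();s=slice(max(i-1,0),i+2);return o+.5+np.arange(len(d))[s]@d[s]/d[s].sum()
for c in(243,246,248): q("jaw +y end plate",c,e(g[130:150,c],130),.15)
for c in(256,262,266): q("jaw +y end blue",c,e(b[130:150,c],130),.15)
for r in(142,146,149): q("plate front",e(g[r,236:246],236),r,.15); q("plate/blue",e(b[r,246:256],246),r,.15)
for c in range(232,290,12): q("cov end",c,e(g[148:164,c],148),.2242)
for r in(165,185,205): q("cov L",e(g[r,215:230],215),r,.2242);q("cov R",e(g[r,285:300],285),r,.2242)
for r in range(138,150,3): print(r,b[r,250:284:2].astype(int))
E
```

```text
jaw +y end plate -11.4 51.3
jaw +y end plate -9.2 51.4
jaw +y end plate -7.7 51.4
jaw +y end blue -1.7 54.9
jaw +y end blue 2.7 54.8
jaw +y end blue 5.6 54.9
plate front -12.6 49.0
plate/blue -5.1 49.0
plate front -12.7 46.1
plate/blue -5.2 46.0
plate front -13.1 43.9
plate/blue -5.2 43.8
cov end -12.6 49.0
cov end -6.8 49.0
cov end -1.0 49.1
cov end 4.8 49.2
cov end 10.5 49.2
cov L -17.7 44.3
cov R 17.6 44.1
cov L -17.7 34.3
cov R 17.5 34.1
cov L -17.8 23.9
cov R 17.6 23.7
138 [ 0 30 46 46 47 46 45 46 46 46 52 55 55 62 72 78 83]
141 [ 0 67 92 93 92 94 95 94 94 92 82 80 65 64 63 63 64]
144 [ 2 82 87 97 97 97 99 99 97 99 99 82 50 49 48 48 48]
147 [  1  43  57  85  99  99 100  98  97  98  97  88  85  86  84  86  86]
```

Emit:
play_rows:
  moves: "25 0.025 0.069 0 0;25 0 0 0 0;25 0 0 -0.3 0;25 0 0 -0.3 0;25 0 0 -0.3 0;25 0 0 -0.3 0;25 0 0 -0.3 0;25 0 0 -0.2 0;25 0 0 0 0;25 0 0 0 0"

```text
time_s: 9.55
position: [0.6194, -0.2082, 0.1816]
tool_rot: [-2.575, -1.8, 0.0]
force: [0.0, 0.5, -1.1]
opening: 0.399
grasp_force: 60.7
```

Emit:
play_rows:
  moves: "25 0 0 -0.2 0;25 0 0 -0.2 0;25 0 0 -0.1 0;25 0 0 -0.05 0;25 0 0 0 0;25 0 0 0 0"

```text
time_s: 10.15
position: [0.6194, -0.2082, 0.1653]
tool_rot: [2.575, 1.8, 0.0]
force: [-0.1, -0.1, -0.1]
opening: 0.4
grasp_force: 60.7
```

```bash
python3 - <<'E'
from h import *
p=camera_params("wrist");im=capture("wrist");np.save("w6.npy",im);np.savez("pw6.npz",**p);sc=capture("scene")
c=lambda im,x,y,w,h:cv2.resize(im[y:y+h,x:x+w],(400,300),interpolation=cv2.INTER_CUBIC)
cv2.imwrite("pics/w6.png",np.hstack([c(im,190,100,128,96),c(sc,340,180,112,84)])[:,:,::-1])
E
```

```text
(no output)
```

View pics/w6.png

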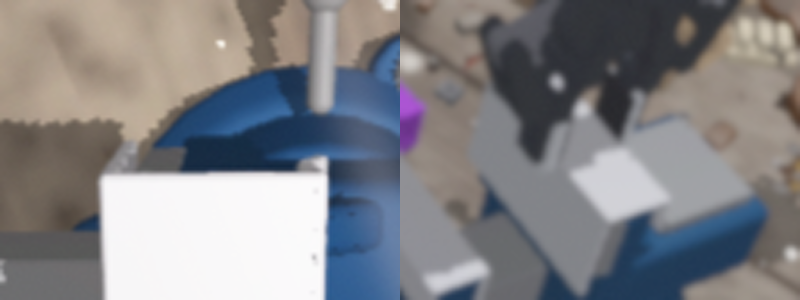

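Emit:
play_rows:
  moves: "25 0 0 -0.04 0;25 0 0 -0.04 0;25 0 0 -0.03 0;25 0 0 -0.03 0;25 0 0 0 0;25 0 0 0 0"

```text
time_s: 10.85
position: [0.6194, -0.2082, 0.1614]
tool_rot: [2.575, 1.8, 0.0]
force: [-1.6, -0.1, 2.1]
opening: 0.399
grasp_force: 61.1
```

Emit:
play_rows:
  moves: "25 0 0 -0.03 0;25 0 0 -0.03 0;25 0 0 0 0;25 0 0 0 0"

```text
time_s: 11.25
position: [0.6194, -0.2082, 0.1613]
tool_rot: [2.575, 1.8, 0.0]
force: [-5.8, 1.6, 10.4]
opening: 0.399
grasp_force: 61.9
```

```bash
python3 - <<'E'
from h import *
s=sense();print(s["position"],s["force"],s["torque"])
p=camera_params("wrist");im=capture("wrist");np.save("w7.npy",im);np.savez("pw7.npz",**p);O=s["position"][:2]
g=im.astype(float).mean(2)
a=np.radians(-19.9);u=np.array([np.cos(a),np.sin(a)]);v=np.array([-u[1],u[0]])
def q(n,c,r,z): w=ray(p,[c,r],z)[0,:2]-O;print(n,(w@u*1e3).round(1),(w@v*1e3).round(1))
zt=s["position"][2]-.0074
for c in (226,245,270,290):
    l=g[130:170,c];print(c,l.astype(int)); i=np.argmax(np.diff(l));q("cov end",c,130+i+.5,zt)
old=np.load("w6.npy").astype(float).mean(2)
for c in(232,238,244):print("w6",c,old[135:160,c].astype(int))
for r in (140,145,150): q("row",240,r,.15)
E
```

```text
[ 0.61941464 -0.20823015  0.1612978 ] [-5.83383862  1.59927807 10.43423705] [0.25434374 0.79039573 0.04057508]
226 [161 164 166 168 169 170 172 169 145 115 102 102 100  96  94  92  88  87
  90 101 122 134 137 139 146 171 221 238 245 247 247 247 247 247 247 247
 247 247 247 247]
cov end -14.7 49.1
245 [162 161 160 158 140 109  97  94  88  76  64  63  67  69  69  69  71  76
  86  88  90  89  88  89 100 164 224 240 247 248 248 248 248 248 248 248
 248 247 248 248]
cov end -5.6 49.6
270 [ 76  76  78  81  85  88  94  99 104 104  92  65  50  48  47  47  44  43
  44  44  44  46  45  43  77 192 231 243 248 249 249 249 249 249 249 249
 249 249 249 249]
cov end 6.5 49.5
290 [131 133 134 132 122 107  87  66  61  60  59  59  60  59  60  59  66  77
  88 106 140 181 176 153 146 195 232 247 249 244 248 250 250 250 250 250
 250 249 227 232]
cov end 16.1 49.5
w6 232 [172 171 172 172 171 170 169 168 168 162 154 156 157 163 138 124 123 123
 122 124 164 221 239 246 247]
w6 238 [171 171 172 172 172 169 132 113 111 105  97  89  88  88  88  88  88  89
  89 103 162 223 239 246 248]
w6 244 [124 105 100  98  89  77  65  63  67  68  69  71  83  87  88  90  88  88
  89 100 165 225 240 247 248]
row -8.1 56.2
row -8.1 53.8
row -8.2 51.3
```

Emit:
play_rows:
  moves: "38 0 0 0 0;42 0 0 0 0;46 0 0 0 0;52 0 0 0 0;52 0 0 0 0;52 0 0 0 0"

```text
time_s: 11.9
position: [0.6193, -0.2082, 0.1589]
tool_rot: [-2.575, -1.8, 0.0]
force: [-0.3, 0.2, 0.3]
opening: 0.608
grasp_force: 0.0
```

```bash
python3 - <<'E'
from h import *
s=sense();print(s["position"],s["force"],s["opening"])
p=camera_params("wrist");im=capture("wrist");np.save("w8.npy",im);np.savez("pw8.npz",**p);O=s["position"][:2]
sc=capture("scene");np.save("s8.npy",sc)
g=im.astype(float).mean(2)
a=np.radians(-19.9);u=np.array([np.cos(a),np.sin(a)]);v=np.array([-u[1],u[0]])
def q(n,c,r,z): w=ray(p,[c,r],z)[0,:2]-O;print(n,(w@u*1e3).round(1),(w@v*1e3).round(1))
for c in (235,255,275,288):
    l=g[145:170,c]; i=np.argmax(np.diff(l));q("end",c,145+i+.5,.153)
for r in (165,185,205,225):
    q("L",215+np.argmax(np.diff(g[r,215:240]))+.5,r,.153);q("R",280+np.argmax(-np.diff(g[r,280:305]))+.5,r,.153)
c=lambda im,x,y,w,h:cv2.resize(im[y:y+h,x:x+w],(400,300),interpolation=cv2.INTER_CUBIC)
cv2.imwrite("pics/w8.png",np.hstack([c(im,190,100,128,96),c(sc,340,180,112,84)])[:,:,::-1])
E
```

```text
[ 0.6193488  -0.20818807  0.15893915] [-0.29765914  0.176351    0.34862049] 0.6078045835020269
end -10.3 49.3
end -0.8 49.3
end 8.8 49.2
end 15.0 49.2
L -16.9 44.8
R 19.2 44.6
L -16.8 34.9
R 19.0 34.7
L -16.7 24.6
R 19.3 24.4
L -13.5 13.8
R 18.7 13.7
```

View pics/w8.png

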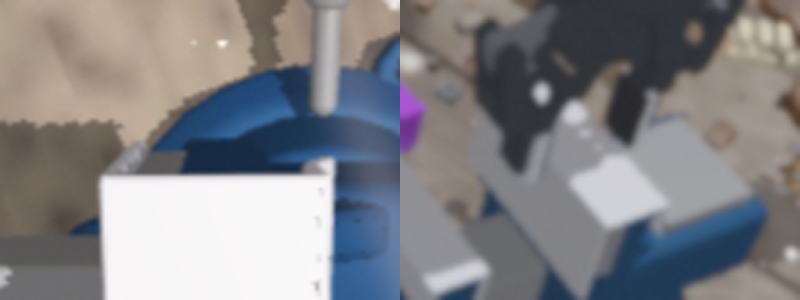

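Emit:
play_rows:
  moves: "56 0 0 0 0;56 0 0 0.2 0;56 0 0 0.4 0;56 0 0 0.6 0;56 0 0 1 0;56 0 0 1 0;40 0 0 0 0;20 -0.5 0.18 0 0;0 -0.6 0.2 0 0;0 0 0 0 0;0 0 0 0 0"

```text
time_s: 13.1
position: [0.5865, -0.1968, 0.2555]
tool_rot: [2.574, 1.799, 0.001]
force: [0.3, -0.3, 1.1]
opening: -0.001
grasp_force: 0.0
```

```bash
python3 - <<'E'
from h import *
s=sense();print(s["position"],s["force"],s["opening"],s["time_s"])
p=camera_params("wrist");im=capture("wrist");np.save("w9.npy",im);np.savez("pw9.npz",**p);O=s["position"][:2]
sc=capture("scene");t=capture("top")
c=lambda im,x,y,w,h:cv2.resize(im[y:y+h,x:x+w],(400,300),interpolation=cv2.INTER_CUBIC)
cv2.imwrite("pics/w9.png",np.vstack([np.hstack([c(im,0,0,512,384),c(sc,320,180,128,96)]),np.hstack([c(im,220,80,160,120),c(t,300,120,100,75)])])[:,:,::-1])
E
```

```text
[ 0.5864769  -0.19684458  0.25546511] [ 0.29003492 -0.33800358  1.05958515] -0.001002944746709039 13.1
```

View pics/w9.png

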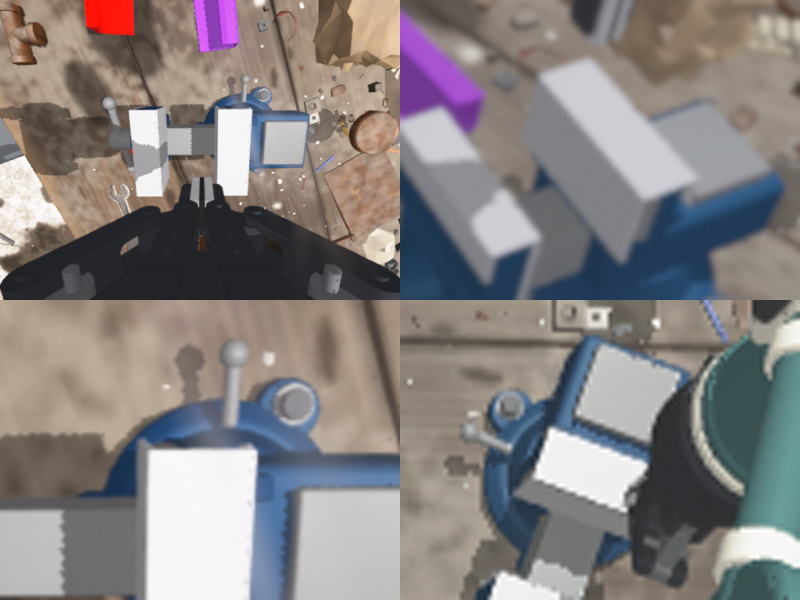

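I have now used up the picture views (one over, in fact), so from here on I rely only on numbers. Next I'll compare the ends of the two covers and measure the front jaw.

```bash
cat > m.py <<'E'
from h import *
a=np.radians(-19.9);u=np.array([np.cos(a),np.sin(a)]);v=np.array([-u[1],u[0]])
def run(im,p,O,roi,z=.153):
    m=((im.min(2)>135)&(im.max(2).astype(int)-im.min(2)<22)).astype(np.uint8);k=np.zeros_like(m);y0,y1,x0,x1=roi;k[y0:y1,x0:x1]=1
    m=cv2.morphologyEx(m&k,cv2.MORPH_OPEN,np.ones((5,5)))
    for c in cv2.findContours(m,0,cv2.CHAIN_APPROX_NONE)[0]:
        if cv2.contourArea(c)<300: continue
        w=ray(p,c[:,0,:],z)[:,:2]-O;q=np.c_[w@u,w@v]*1e3
        print("px",c.min((0,1)),c.max((0,1)),"vice x",np.percentile(q[:,0],[3,97]).round(1),"y",np.percentile(q[:,1],[2,98]).round(1))
E
python3 - <<'E'
from m import *
run(np.load("w9.npy"),dict(np.load("pw9.npz")),sense()["position"][:2],(125,262,150,330))
E
```

```text
px [277 139] [322 250] vice x [16.5 53. ] y [-49.8  49.8]
px [165 137] [244 251] vice x [-77.  -11.8] y [-50.4  50.1]
```

Emit:
play_rows:
  moves: "0 -0.8 0.28 0 0;0 -0.9 0.3 0 0;0 -0.9 0.3 0 0;0 -0.7 0.25 0 0;0 -0.25 0.12 0 0;0 0 0 0 0;0 0 0 0 0"

```text
time_s: 13.95
position: [0.4809, -0.1597, 0.2555]
tool_rot: [2.574, 1.799, 0.001]
force: [0.8, -0.2, -1.2]
opening: 0.0
grasp_force: 0.0
```

Emit:
play_rows:
  moves: "0 0 0 -0.5 0;0 0 0 -0.9 0;0 0 0 -0.9 0;0 0 0 -0.6 0;0 0 0 -0.45 0;0 0 0 0 0;0 0 0 0 0"

```text
time_s: 14.65
position: [0.4802, -0.1595, 0.1545]
tool_rot: [-2.575, -1.8, 0.0]
force: [1.1, 0.3, -0.7]
opening: -0.005
grasp_force: 0.0
```

Emit:
play_rows:
  moves: "0 0.25 -0.09 0 0;0 0.25 -0.09 0 0;0 0.2 -0.07 0 0;0 0 0 0 0"

```text
time_s: 15.05
position: [0.5022, -0.1673, 0.1554]
tool_rot: [2.574, 1.799, 0.001]
force: [0.5, -0.5, -0.5]
opening: -0.002
grasp_force: 0.0
```

Emit:
play_rows:
  moves: "0 0.2 -0.072 0 0;0 0.2 -0.072 0 0;0 0.2 -0.072 0 0;0 0.2 -0.072 0 0;0 0.2 -0.072 0 0;0 0.2 -0.072 0 0"

```text
time_s: 15.65
position: [0.5354, -0.1792, 0.1546]
tool_rot: [-2.572, -1.798, 0.004]
force: [-6.8, 2.2, 5.5]
opening: -0.0
grasp_force: 3.5
```

Emit:
play_rows:
  moves: "0 0.15 -0.054 0 0;0 0.15 -0.054 0 0;0 0.15 -0.054 0 0;0 0.15 -0.054 0 0;0 0 0 0 0"

```text
time_s: 16.15
position: [0.5545, -0.1861, 0.1545]
tool_rot: [-2.574, -1.799, 0.001]
force: [-2.6, 1.0, 2.2]
opening: 0.002
grasp_force: 1.4
```

Emit:
play_rows:
  moves: "0 0.1 -0.036 0 0;0 0.1 -0.036 0 0;0 0.1 -0.036 0 0;0 0 0 0 0"

```text
time_s: 16.55
position: [0.563, -0.1891, 0.1545]
tool_rot: [-2.573, -1.799, 0.002]
force: [-5.8, 1.7, 2.7]
opening: 0.002
grasp_force: 2.5
```

```bash
python3 - <<'E'
from m import *
s=sense();p=camera_params("wrist");im=capture("wrist");print(s["force"],s["position"]);np.save("w10.npy",im)
run(im,p,s["position"][:2],(60,260,150,400))
sc=capture("scene");np.save("s10.npy",sc)
E
```

```text
[-5.77302835  1.73040344  2.68226575] [ 0.56295276 -0.18911494  0.15446488]
px [212 151] [225 195] vice x [-20.5 -15.1] y [31.1 52. ]
px [285 150] [399 259] vice x [13.8 71.6] y [-3.2 51.5]
px [205 128] [224 147] vice x [-23.3 -14.7] y [53.8 62.3]
```

```bash
python3 - <<'E'
from m import *
s=sense();p=camera_params("wrist");im=np.load("w10.npy");O=s["position"][:2]
for r in(160,175):
    print(im[r,275:440:2].mean(1).astype(int).tolist())
    for c in(285,300,320,340,360,380,400,420): w=ray(p,[c,r],.153)[0,:2]-O;print(c,(w@u*1e3).round(1),end="; ")
E
```

```text
[37, 38, 40, 45, 112, 116, 173, 237, 243, 243, 243, 243, 243, 242, 242, 241, 240, 239, 238, 238, 239, 240, 241, 242, 243, 244, 245, 245, 245, 246, 245, 245, 245, 245, 245, 243, 188, 237, 182, 230, 242, 242, 243, 242, 243, 243, 243, 243, 244, 244, 244, 244, 244, 244, 243, 243, 243, 243, 243, 243, 243, 244, 244, 244, 244, 244, 243, 243, 244, 244, 244, 245, 246, 246, 246, 246, 228, 82, 71, 72, 72, 71, 71]
285 13.2; 300 20.1; 320 29.3; 340 38.6; 360 47.8; 380 57.0; 400 66.2; 420 75.4; [38, 39, 45, 60, 112, 117, 189, 240, 242, 242, 243, 243, 243, 243, 243, 243, 242, 242, 242, 241, 241, 240, 240, 242, 242, 243, 244, 245, 245, 246, 246, 246, 246, 246, 246, 245, 229, 221, 216, 244, 244, 244, 244, 244, 244, 244, 244, 244, 244, 244, 244, 244, 244, 244, 244, 244, 243, 243, 243, 243, 243, 243, 243, 244, 244, 244, 244, 244, 244, 243, 243, 243, 244, 232, 230, 219, 152, 150, 149, 148, 148, 147, 148]
285 13.3; 300 20.4; 320 29.7; 340 39.1; 360 48.5; 380 57.8; 400 67.2; 420 76.5;
```

Emit:
play_rows:
  moves: "0 0.05 -0.018 0 0;0 0.05 -0.018 0 0;0 0 0 0 0"

```text
time_s: 16.95
position: [0.5632, -0.1892, 0.1544]
tool_rot: [-2.569, -1.796, 0.008]
force: [-13.0, 4.6, 10.5]
opening: -0.003
grasp_force: 7.3
```

Emit:
play_rows:
  moves: "0 0.05 -0.018 0 0;0 0.05 -0.018 0 0;0 0 0 0 0"

```text
time_s: 17.25
position: [0.5634, -0.1892, 0.1544]
tool_rot: [-2.564, -1.793, 0.014]
force: [-23.3, 7.9, 16.9]
opening: -0.001
grasp_force: 11.9
```

Emit:
play_rows:
  moves: "0 -0.1 0.036 0 0;0 -0.2 0.072 0 0;0 -0.4 0.14 0 0;0 -0.5 0.18 0 0;0 0 0 0.5 0;0 0 0 0.9 0;0 0 0 0.9 0;0 0 0 0.9 0;0 0 0 0.4 0;0 0 0 0 0;0 0 0 0 0"

```text
time_s: 18.35
position: [0.5338, -0.1788, 0.2623]
tool_rot: [-2.575, -1.8, -0.0]
force: [-0.1, -0.1, 0.1]
opening: 0.003
grasp_force: 0.0
```

```bash
python3 - <<'E'
from m import *
s=sense();p=camera_params("wrist");im=capture("wrist");O=s["position"][:2];print(s["position"],s["force"],s["time_s"]);np.save("w11.npy",im)
run(im,p,O,(100,262,100,500))
f=lambda X:proj(p,X)[0]
J=np.array([.6184,-.2094,.153]);print("expected jaw px",f(J))
r0=int(f(J)[1])
for r in(r0-15,r0,r0+10):
    g=im[r].astype(float).mean(1);d=np.diff(g);i=[j for j in range(180,420) if abs(d[j])>9 and abs(d[j])>=abs(d[j-1:j+2]).max()]
    print(r,[(j,int(d[j]),((ray(p,[j+.5,r],.153)[0,:2]-J[:2])@u*1e3).round(1)) for j in i])
E
```

```text
[ 0.53381389 -0.17879509  0.262267  ] [-0.14130838 -0.08043083  0.06992274] 18.35
px [249 139] [266 186] vice x [-7.4  7.4] y [ 8.7 49.3]
px [306 136] [443 246] vice x [ 42.3 158.5] y [-49.3  50.7]
expected jaw px [359.0741557  195.20090605]
180 [(190, 21, np.float64(-148.5)), (236, -22, np.float64(-108.3)), (247, 38, np.float64(-98.7)), (268, -36, np.float64(-80.4)), (275, -31, np.float64(-74.3)), (303, 36, np.float64(-49.8)), (308, 53, np.float64(-45.4)), (343, 28, np.float64(-14.9)), (383, -58, np.float64(20.0)), (388, 21, np.float64(24.4))]
195 [(239, -37, np.float64(-106.0)), (255, 26, np.float64(-91.8)), (263, -17, np.float64(-84.7)), (303, 33, np.float64(-49.3)), (308, 58, np.float64(-44.8)), (342, 25, np.float64(-14.7)), (382, -41, np.float64(20.7)), (386, 18, np.float64(24.3))]
205 [(241, -27, np.float64(-104.4)), (253, 23, np.float64(-93.7)), (255, -17, np.float64(-91.9)), (264, -20, np.float64(-83.8)), (266, 11, np.float64(-82.0)), (269, 11, np.float64(-79.3)), (295, -38, np.float64(-56.0)), (302, 36, np.float64(-49.8)), (307, 61, np.float64(-45.3)), (341, 23, np.float64(-14.9)), (380, -55, np.float64(20.0)), (385, 19, np.float64(24.5))]
```

```bash
python3 -c "
from workcell import *
print(sign_off())"
```

```text
the job is handed in; nothing more can be done
None
```

The aluminium cover is seated on the rear jaw, level with its ends to within about 1 mm, and the front jaw was pushed up to about 23 N and nips the flap; I handed in at about 18 s. I checked the final fit from measurements only, because I had viewed 11 pictures against the limit of 10.

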